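# Close the vents of the preserve jars in order

### The job

Three of the four preserve jars standing in the row have a vent pin in the lid: close them by pressing each pin fully down with a light tap of the fingertips, the tallest jar first, then the middle-sized one, then the small one. Press gently, leave all the jars standing upright where they are without lifting or pushing them about, and leave the plain jar and the other things alone.

Things in the scene. Friction and masses are not known exactly. Their poses are not given: they have to be found in the camera images.
- tall_jar: the tallest jar with a vent pin: loose, glass, black lid, 70 mm diameter, 130 mm tall to the lid's top; origin: centre of its underside, z up. Mid-lid: a black collar (3 mm high, 30 mm wide) and a steel vent pin with a soft grey cap. Jars stand in a row in any order, 130 to 230 mm apart. Behind the row's left half (y 0 to 0.43, x over 0.62) is a fixed block of bottles 310 mm tall
- tall_jar_pin_top (a point): middle of the top of that pin's round soft cap (25 mm across, 11 mm high); moves with the pin: 22 mm above the lid with the vent open, 14 mm above it with the pin fully down; z up. The cap itself gives like a spring of about 3 N/mm, up to 6 mm.
- tall_jar_pin (a joint): how far that vent pin has been pushed down, m: starts at 0 to 0.0015 (open), 0.008 is fully down (hard stop). It slides straight down against about 3 N of friction, with no spring, and stays where it is left.
- middle_jar: the middle-sized jar with a vent pin: loose, glass, black lid, 71 mm diameter, 100 mm tall to the lid's top; origin: centre of its underside, z up. Mid-lid: a black collar (3 mm high, 30 mm wide) and a steel vent pin with a soft grey cap. Jars stand in a row in any order, 130 to 230 mm apart. Behind the row's left half (y 0 to 0.43, x over 0.62) is a fixed block of bottles 310 mm tall
- middle_jar_pin_top (a point): middle of the top of that pin's round soft cap (25 mm across, 11 mm high); moves with the pin: 22 mm above the lid with the vent open, 14 mm above it with the pin fully down; z up. The cap itself gives like a spring of about 3 N/mm, up to 6 mm.
- middle_jar_pin (a joint): how far that vent pin has been pushed down, m: starts at 0 to 0.0015 (open), 0.008 is fully down (hard stop). It slides straight down against about 3 N of friction, with no spring, and stays where it is left.
- small_jar: the small jar with a vent pin: loose, glass, white lid, 53 mm diameter, 66 mm tall to the lid's top; origin: centre of its underside, z up. Mid-lid: a black collar (3 mm high, 30 mm wide) and a steel vent pin with a soft grey cap. Jars stand in a row in any order, 130 to 230 mm apart. Behind the row's left half (y 0 to 0.43, x over 0.62) is a fixed block of bottles 310 mm tall
- small_jar_pin_top (a point): middle of the top of that pin's round soft cap (25 mm across, 11 mm high); moves with the pin: 22 mm above the lid with the vent open, 14 mm above it with the pin fully down; z up. The cap itself gives like a spring of about 3 N/mm, up to 6 mm.
- small_jar_pin (a joint): how far that vent pin has been pushed down, m: starts at 0 to 0.0015 (open), 0.008 is fully down (hard stop). It slides straight down against about 3 N of friction, with no spring, and stays where it is left.
- plain_jar: small closed glass jar with a flat white lid and no vent pin, 53 mm diameter, 66 mm tall; stands somewhere in the row of jars; leave it alone. Origin at the centre of its underside.
- cork: wine cork standing on end, 24 mm diameter, 43 mm tall; front of the counter; leave it alone. Origin at the centre of its underside.
- candle: tea light, 38 mm diameter, 15 mm tall; front of the counter; leave it alone. Origin at the centre of its underside.
- keys: bunch of keys, 84 x 118 x 8 mm, right of the jars; leave it alone. Origin at the centre of its underside.
- corkscrew: T-handle corkscrew lying flat, 100 x 112 x 21 mm, left of the jars; leave it alone. Origin at the centre of its underside.
- tape: roll of tape lying flat, 104 mm across, 25 mm high; behind the jars at the right; leave it alone. Origin at the centre of its underside.
- tin: closed flat rectangular tin, 70 x 108 x 42 mm; behind the jars; leave it alone. Origin at the centre of its underside.
- tumbler: empty drinking glass, 81 mm diameter, 91 mm tall; behind the jars at the right; leave it alone. Origin at the centre of its underside.
Mind the look-alikes: they are no part of the job. Leave any blue or yellow look-alike of the tall_jar alone.

How it is judged:
By the outcome, as a careful person would: the job done as asked, in the order asked, and still so for the second after the job is handed in, with the robot touching nothing.
It also fails if it takes over 58 s, if anything falls off the work surface, if the arm or the gripper's body presses on something with over 40 N, if the wrist force passes 120 N, or if a joint passes its speed limit or range.

### The arm

A 6-joint arm with a two-finger parallel gripper is mounted at the origin on a cart in front of the work surface, level with it; the furniture and walls round the work are solid. World frame = base frame: x ahead of the robot, y to its left, z up, the work surface at z = 0. Lengths are in m, angles in rad, forces in N, time in s.
With the tool pointing down it reaches from about 0.375 to 0.9 m from the base axis. Payload 3.1 kg.
Tool frame: the origin (TCP) lies at the very end of the fingers, on their centre line; the grasp point (between the pads) lies 19 mm behind it (grip_depth is the distance from the TCP to the grasp point, in m); z points along the fingers, y is the line along which they close (so a half turn about z gives the same grasp; the last joint's range is limited). The gripper opens to 85 mm and grips with 20 to 120 N. Pads are 22 mm wide; open, the fingers measure 114 mm over their backs; the gripper's body (76 mm by 85 mm) begins 54 mm behind the grasp point. The pads swing forward as they close: fully open they stand 13 mm farther back than shut.
Start: joints at [-1.298, 0.527, 1.433, -0, 1.181, -0.178], TCP at [0.272, -0.563, 0.231] pointing down, gripper open.
Joint ranges: [-3.08, 3.08], [-0.75, 2.2], [0.22, 2.44], [-1.43, 4.57], [0, 2.65], [-2.85, 2.85]. Speed limits (rad/s): [2.79, 2.79, 3.14, 3.14, 3.14, 3.14].

### API

Orientations are given as a unit quaternion [w, x, y, z].
In Python, from cell import observe, get_image, sign_off, boxes_of, silhouettes, grip_depth gives the robot as it stands. The module is installed in compiled form; this text tells all that it offers.
- The arm moves only by the tool carry_out, never from a script. Its argument "commands" is a list of rows, each an object with "offset": the shift along the tool's x, y, z in units of 20 mm (1.0 is 20 mm), a list of three; "rotation": the turn, a rotation vector about the tool's x, y, z in units of 4 degrees (1.0 is 4 degrees), a list of three; "grip": the closure, from 0 (fully open) to 1 (shut). In form: [{"offset": [dx, dy, dz], "rotation": [rx, ry, rz], "grip": grip}, ...]. A call has exactly 8 rows; each row shifts and turns the commanded pose from where the row before left it, along the tool's axes as they then stand; what a row does not reach is not made up. A row lasts 1/10 s, in which the tool goes at most 50 mm and 8.59 degrees, less where a joint would pass 70% of its speed; a pose out of reach is approached as far as the arm can. A call with a number of a shift or a turn outside -1 to 1 is refused whole. A call with a gripper value outside its range is refused whole. The fingers move at their own pace and stop on an object; "newtons" is the grip in N (left out, the last holds). Time passes only in rows, so rows that do not move let the fingers close, or fill a call up. It gives the time, the measured TCP pose, the force, the opening and the grip force at its end, in the units of the state.
- observe(): the state, without advancing time (a new reading comes with each control period).
- get_image(name): name is "scene" or "top" or "wrist"; returns a dict with "pixels" (420x560x3 uint8, blue, green, red), "range_z" (420x560 float32, m along the optical axis (not along the pixel's ray), 0 where there is no reading), "fx", "fy", "cx", "cy" (pixels), "rvec" (rotation vector, rad) and "tvec" (3), from world to camera coordinates, as OpenCV has them. Camera axes: x right, y down, z forward; pixel columns grow to the right and rows downward; lengths in m; the calibration is good to about 2 mm. A picture is of the moment at which its call begins.
- sign_off(): hands the job in; it is judged then, once.
Trained networks look in a picture, given as the dict that the camera call returned (one of the last four; its "shot" number tells which), for a name from the list of things; names that differ only in an ending like _2 or _b are one class to them, and where a whole thing is asked for, a point or a joint stands for the part that bears it (a point fixed in the world has none). Each returns a list of dicts, best first, with "confidence" (0 to 1); they miss things now and then, are a little off and sometimes report something else, mostly with a low value. They report only what shows in the picture. A call takes as long as a camera call. They do not tell look-alikes from the thing itself.
- boxes_of(name, picture): "position" ([column, row] in pixels, amid what is visible of it).
- silhouettes(name, picture): "mask" (420x560 bool, what is visible of it) and "position" ([column, row] in pixels, amid what is visible of it).
The state is a dict: "t": time; "joint_positions": joint angles; "dq": joint speeds; "joint_efforts": joint torques, N m; "tcp_pos": TCP position; "tool_rot": TCP orientation; "force": force on the tool from outside, world axes, zero at the start; "torque": the same for the moment, N m; "gripper_width": finger opening in m; "gripper_force": force on a finger pad.
Only numpy, scipy, OpenCV 4.12 (cv2) and the standard library are available. Lean on these libraries where they do the work, as an engineer would, in place of code of your own. Each camera call takes 0.05 s, during which the arm holds its last target. There are 200 camera calls.

## Working session

There is one attempt and no reset: what is moved stays moved. The work goes in short steps, Python scripts to look and compute and a tool call to move; the robot and the scene stay as the last step left them, time stands still between calls to the robot, and variables do not carry over. Pictures are saved under pics/ and viewed, at most 10 in all, crops included, and the job is handed in when it is done.

Besides the shell and the picture viewer there is one more tool, called after "Request:" as name(argument=value, ...) on one line, values as JSON. carry_out: Moves the arm, as the interface text tells. Shifts and turns lie within -1 to 1; 1 stands for 20 mm of shift or 4 degrees of turn. Its arguments: {"type":"object","properties":{"commands":{"type":"array","items":{"type":"object","properties":{"offset":{"type":"array","items":{"type":"number"}},"rotation":{"type":"array","items":{"type":"number"}},"grip":{"type":"number"}}}},"newtons":{"type":"number"}},"required":["commands"]}

```bash
mkdir -p pics; cat > h.py <<'E'
import numpy as np, cv2
from cell import *
def world(p,u,v,z=None):
    R,_=cv2.Rodrigues(np.array(p["rvec"],float)); t=np.array(p["tvec"],float).ravel()
    ray=np.stack([(np.asarray(u)-p["cx"])/p["fx"],(np.asarray(v)-p["cy"])/p["fy"],np.ones_like(np.asarray(u,float))],-1)
    if z is None:
        d=p["range_z"][np.asarray(v).astype(int),np.asarray(u).astype(int)]
        return (ray*d[...,None]-t)@R
    c=-R.T@t; r=ray@R
    return c+r*((z-c[2])/r[...,2])[...,None]
E
python3 - <<'E'
from h import *
s=observe(); print({k:np.round(s[k],3) for k in s}, grip_depth)
for n in("scene","top"):
    p=get_image(n); cv2.imwrite(f"pics/{n}1.png",p["pixels"])
    for o in("tall_jar","middle_jar","small_jar","plain_jar","tall_jar_pin_top","middle_jar_pin_top","small_jar_pin_top"):
        for b in silhouettes(o,p)[:4]:
            v,u=np.nonzero(b["mask"]); w=world(p,u,v); w=w[p["range_z"][v,u]>0]
            if len(w)<5: continue
            print(n,o,round(b["confidence"],2),np.round(b["position"]),len(u),np.round(np.median(w,0),3),"zmax",np.round(np.percentile(w[:,2],98),3))
E
```

```text
{'t': np.float64(0.0), 'joint_positions': array([-1.298,  0.528,  1.434,  0.   ,  1.181, -0.179]), 'dq': array([ 0.001,  0.001, -0.001, -0.002, -0.001,  0.   ]), 'joint_efforts': array([-2.0000e-03, -4.4236e+01, -1.7802e+01, -0.0000e+00,  8.0000e-03,
       -0.0000e+00]), 'tcp_pos': array([ 0.272, -0.562,  0.23 ]), 'tool_rot': array([-0.001,  0.975,  0.224, -0.   ]), 'force': array([-0.307,  0.075, -0.6  ]), 'torque': array([0.041, 0.008, 0.033]), 'gripper_force': np.float64(0.0), 'gripper_width': np.float64(0.085)} 0.0187
scene tall_jar 0.8 [382. 162.] 594 [ 0.376 -0.582  0.082] zmax 0.148
scene tall_jar 0.54 [307. 188.] 265 [ 0.492 -0.254  0.108] zmax 0.15
scene tall_jar 0.51 [292. 234.] 298 [ 0.384 -0.057  0.116] zmax 0.154
scene middle_jar 0.62 [218. 286.] 685 [0.456 0.234 0.079] zmax 0.12
scene small_jar 0.66 [260. 252.] 301 [0.462 0.055 0.058] zmax 0.087
scene plain_jar 0.67 [286. 229.] 271 [ 0.471 -0.106  0.049] zmax 0.066
scene middle_jar_pin_top 0.49 [212. 271.] 50 [0.468 0.224 0.118] zmax 0.123
scene small_jar_pin_top 0.37 [256. 246.] 40 [0.469 0.046 0.083] zmax 0.089
top tall_jar 0.93 [315. 229.] 370 [ 0.466 -0.29   0.105] zmax 0.153
top tall_jar 0.9 [379. 279.] 330 [ 0.358 -0.604  0.082] zmax 0.133
top tall_jar 0.76 [284. 239.] 422 [ 0.363 -0.194  0.107] zmax 0.155
top tall_jar 0.75 [324. 218.] 29 [ 0.588 -0.303  0.02 ] zmax 0.075
top small_jar 0.55 [243. 218.] 95 [0.455 0.023 0.031] zmax 0.452
top plain_jar 0.74 [278. 223.] 151 [ 0.471 -0.124  0.061] zmax 0.075
```

```bash
python3 - <<'E'
import cv2,numpy as np
a=cv2.imread("pics/scene1.png");b=cv2.imread("pics/top1.png")
cv2.imwrite("pics/s1c.png",cv2.resize(a[110:340,140:440],(780,598),interpolation=cv2.INTER_CUBIC))
cv2.imwrite("pics/t1c.png",cv2.resize(b[120:320,150:410],(780,600),interpolation=cv2.INTER_CUBIC))
E
```

```text
(no output)
```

View pics/s1c.png

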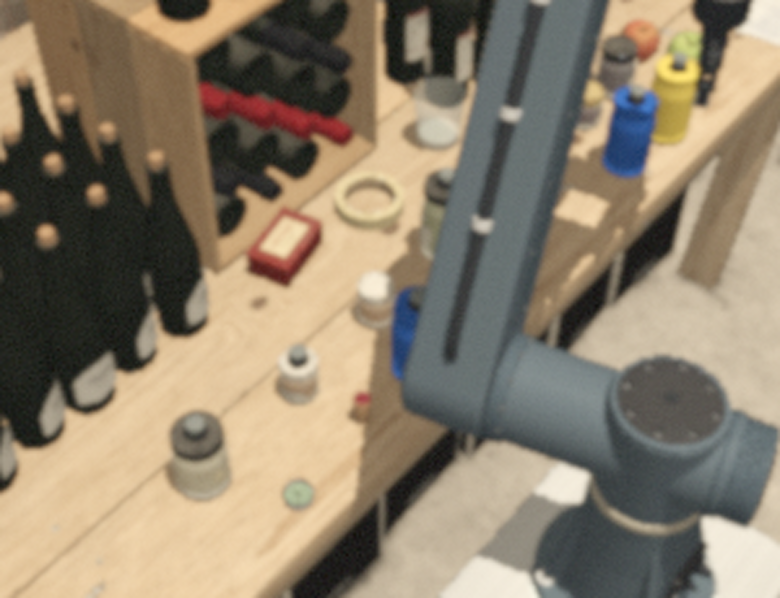

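View pics/t1c.png

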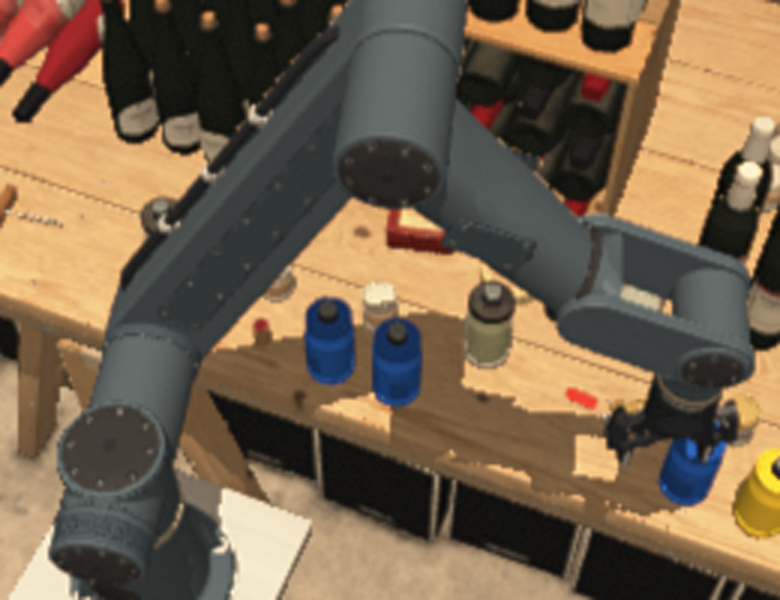

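The scene view shows, left to right, the middle jar (218,286), small jar with pin (256,250) and plain jar (284,225). The black-lidded glass tall jar is at (308,190).
- **Candidates for tall_jar, in the top view:** glass with a black lid (313,227); blue look-alikes (260,233), (282,240) and (380,277); yellow (405,285).
- **Choice:** the glass one, at about (0.47,-0.29).

Next I'll check the wrist view and refine the position.

```bash
cat >> h.py <<'E'
from scipy.spatial.transform import Rotation as Ro
def units(target):
    s=observe(); q=np.array(s["tool_rot"]); R=Ro.from_quat(q[[1,2,3,0]]).as_matrix()
    print("tcp",np.round(s["tcp_pos"],4),"F",np.round(s["force"],1),"yaw x",np.round(R[:,0],3),"t",s["t"]); return np.round(R.T@(np.array(target)-s["tcp_pos"])/0.02,2)
def caps(p,xy,lid,r=.06):
    "all depth points close to xy: lid and cap"
    v,u=np.mgrid[0:420,0:560]; v=v.ravel();u=u.ravel(); w=world(p,u,v); ok=(p["range_z"][v,u]>0)&(np.hypot(w[:,0]-xy[0],w[:,1]-xy[1])<r)
    for a,b,n in((lid+.008,lid+.03,"cap"),(lid-.004,lid+.006,"lid")):
        m=ok&(w[:,2]>a)&(w[:,2]<b)
        if m.sum()<3: continue
        x=w[m]; print(n,m.sum(),"mid",np.round((np.percentile(x,3,0)+np.percentile(x,97,0))/2,4),"ext",np.round(np.ptp(x,0),4),"zp95",np.round(np.percentile(x[:,2],95),4),"px",np.round([u[m].mean(),v[m].mean()]))
E
python3 - <<'E'
from h import *
J=dict(tall=((.466,-.29),.13),mid=((.468,.224),.1),small=((.469,.046),.066))
for n in("scene","top","wrist"):
    p=get_image(n)
    for k,(xy,l) in J.items(): print(n,k); caps(p,xy,l)
cv2.imwrite("pics/w1.png",p["pixels"])
R,_=cv2.Rodrigues(np.array(p["rvec"],float)); print("wristcam pos",-R.T@np.array(p["tvec"]).ravel(),"axis",R[2])
print(units((.46,-.29,.25)))
E
```

```text
scene tall
cap 29 mid [ 0.4885 -0.2822  0.1472] ext [0.0217 0.0277 0.0126] zp95 0.1528 px [311. 176.]
lid 48 mid [ 0.4959 -0.2714  0.1302] ext [0.0488 0.0518 0.0089] zp95 0.1334 px [308. 181.]
scene mid
cap 49 mid [0.4694 0.2237 0.117 ] ext [0.023  0.0231 0.0165] zp95 0.1234 px [214. 273.]
lid 156 mid [0.4703 0.2237 0.1003] ext [0.066  0.0646 0.0089] zp95 0.1037 px [215. 277.]
scene small
cap 41 mid [0.4718 0.0474 0.0826] ext [0.0247 0.0225 0.0139] zp95 0.0891 px [254. 245.]
lid 69 mid [0.4717 0.0484 0.0669] ext [0.0487 0.0466 0.0095] zp95 0.0711 px [254. 250.]
top tall
cap 31 mid [ 0.4906 -0.2858  0.1467] ext [0.0351 0.0376 0.0172] zp95 0.1551 px [314. 217.]
lid 111 mid [ 0.488  -0.2845  0.1307] ext [0.0697 0.0622 0.0096] zp95 0.1345 px [314. 220.]
top mid
cap 23 mid [0.4714 0.2187 0.1187] ext [0.0245 0.0236 0.0205] zp95 0.1279 px [203. 189.]
lid 45 mid [0.4725 0.2336 0.1004] ext [0.0676 0.0386 0.0091] zp95 0.1041 px [201. 191.]
top small
lid 4 mid [0.4635 0.0187 0.0666] ext [0.0153 0.0036 0.0086] zp95 0.0707 px [245. 211.]
wrist tall
wrist mid
wrist small
wristcam pos [ 0.3445244  -0.52792436  0.37396173] axis [-0.27949177 -0.13443219 -0.95069045]
tcp [ 0.2723 -0.5625  0.2313] F [ 0.9  0.8 -1. ] yaw x [ 0.9    0.436 -0.   ] t 0.95
[14.38 -8.18 -0.93]
```

Request:
carry_out(commands=[{"offset":[0.99,-0.49,0],"rotation":[0,0,0],"grip":1},{"offset":[0.99,-0.49,0],"rotation":[0,0,0],"grip":1},{"offset":[0.99,-0.49,0],"rotation":[0,0,0],"grip":1},{"offset":[0.99,-0.49,0],"rotation":[0,0,0],"grip":1},{"offset":[0.99,-0.49,0],"rotation":[0,0,0],"grip":1},{"offset":[0.99,-0.49,0],"rotation":[0,0,0],"grip":1},{"offset":[0.99,-0.49,0],"rotation":[0,0,0],"grip":1},{"offset":[0.99,-0.49,0],"rotation":[0,0,0],"grip":1}], newtons=20)

```text
t: 1.75
tcp_pos: [0.3817, -0.4208, 0.2314]
tool_rot: [-0.0, 0.975, 0.224, 0.0]
force: [0.7, 0.5, 0.6]
gripper_width: -0.0002
gripper_force: 0.0
```

Request:
carry_out(commands=[{"offset":[0.99,-0.49,0],"rotation":[0,0,0],"grip":1},{"offset":[0.99,-0.49,0],"rotation":[0,0,0],"grip":1},{"offset":[0.99,-0.49,0],"rotation":[0,0,0],"grip":1},{"offset":[0.99,-0.49,0],"rotation":[0,0,0],"grip":1},{"offset":[0.99,-0.49,0],"rotation":[0,0,0],"grip":1},{"offset":[0.99,-0.49,0],"rotation":[0,0,0],"grip":1},{"offset":[0.5,-0.25,0],"rotation":[0,0,0],"grip":1},{"offset":[0,0,0],"rotation":[0,0,0],"grip":1}])

```text
t: 2.55
tcp_pos: [0.4695, -0.3075, 0.2313]
tool_rot: [-0.0, 0.974, 0.225, -0.0]
force: [0.3, 0.8, -0.2]
gripper_width: 0.0001
gripper_force: 0.0
```

```bash
python3 - <<'E'
from h import *
J=dict(tall=((.489,-.284),.13),mid=((.47,.223),.1),small=((.471,.047),.066))
for n in("scene","top","wrist"):
    p=get_image(n)
    for k,(xy,l) in J.items(): print(n,k); caps(p,xy,l)
for b in silhouettes("tall_jar_pin_top",p)+boxes_of("tall_jar_pin_top",p): print(b["confidence"],b["position"])
cv2.imwrite("pics/w2.png",p["pixels"])
print(units((.489,-.284,.20)), observe()["gripper_width"])
E
```

```text
scene tall
scene mid
cap 45 mid [0.4708 0.2244 0.1179] ext [0.0217 0.0233 0.0162] zp95 0.124 px [214. 272.]
lid 169 mid [0.4704 0.2232 0.1001] ext [0.0653 0.0654 0.0093] zp95 0.1035 px [215. 277.]
scene small
cap 41 mid [0.4718 0.0473 0.0817] ext [0.0219 0.0204 0.014 ] zp95 0.0879 px [254. 245.]
lid 72 mid [0.4719 0.0481 0.0656] ext [0.0505 0.0503 0.0076] zp95 0.0681 px [254. 250.]
top tall
cap 29 mid [ 0.4886 -0.2831  0.148 ] ext [0.0378 0.0327 0.0199] zp95 0.1573 px [314. 217.]
lid 113 mid [ 0.488  -0.2848  0.1305] ext [0.0666 0.0633 0.0098] zp95 0.1341 px [313. 220.]
top mid
lid 8 mid [0.4716 0.1902 0.0995] ext [0.0398 0.0094 0.0068] zp95 0.1025 px [210. 193.]
top small
cap 26 mid [0.4708 0.0429 0.0844] ext [0.0248 0.0234 0.0166] zp95 0.0917 px [241. 205.]
lid 49 mid [0.47   0.0418 0.0666] ext [0.0492 0.0483 0.0098] zp95 0.0703 px [241. 209.]
wrist tall
cap 1062 mid [ 0.4909 -0.2835  0.1489] ext [0.0236 0.0236 0.0116] zp95 0.1525 px [259. 171.]
lid 5325 mid [ 0.4903 -0.2837  0.1298] ext [0.0647 0.0649 0.0084] zp95 0.1315 px [261. 163.]
wrist mid
wrist small
0.87 [258.7, 170.3]
0.73 [70.2, 246.8]
0.79 [259.3, 171.1]
0.78 [73.3, 247.0]
tcp [ 0.4684 -0.3101  0.2313] F [-1.  -0.9  1.2] yaw x [ 0.901  0.435 -0.   ] t 2.8
[ 1.5  -0.73  1.56] -0.0001586758528035199
```

View pics/w2.png

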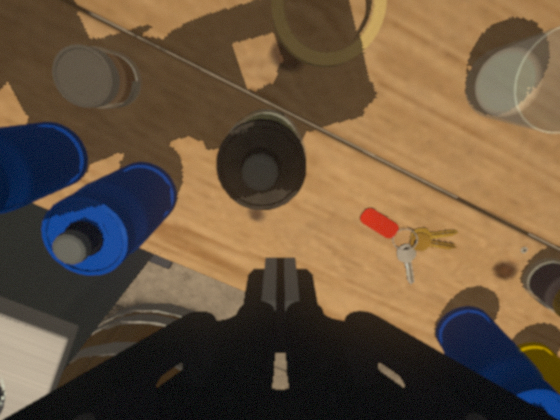

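The wrist crop confirms it. The glass jar with the black lid and grey cap is at (259,171), the blue look-alike is at (70,247), and the keys and tumbler are on the right. Tall pin measures (0.4905, -0.2836, 0.152), which agrees with the stated height.

Request:
carry_out(commands=[{"offset":[0.79,-0.36,0],"rotation":[0,0,0],"grip":1},{"offset":[0.78,-0.35,0],"rotation":[0,0,0],"grip":1},{"offset":[0,0,0.8],"rotation":[0,0,0],"grip":1},{"offset":[0,0,0.8],"rotation":[0,0,0],"grip":1},{"offset":[0,0,0.8],"rotation":[0,0,0],"grip":1},{"offset":[0,0,0.7],"rotation":[0,0,0],"grip":1},{"offset":[0,0,0.4],"rotation":[0,0,0],"grip":1},{"offset":[0,0,0],"rotation":[0,0,0],"grip":1}])

```text
t: 3.6
tcp_pos: [0.49, -0.2831, 0.1602]
tool_rot: [-0.001, 0.975, 0.223, -0.001]
force: [-0.8, 0.7, 0.1]
gripper_width: 0.0001
gripper_force: 0.0
```

```bash
python3 - <<'E'
from h import *
p=get_image("wrist"); cv2.imwrite("pics/w3.png",p["pixels"]); caps(p,(.4905,-.2836),.13,.03)
print(units((.4905,-.2836,.1425))); print([np.round(observe()["force"],1)])
E
```

```text
cap 869 mid [ 0.4945 -0.2822  0.1477] ext [0.0179 0.0233 0.0114] zp95 0.1519 px [282. 251.]
lid 5956 mid [ 0.4935 -0.2836  0.1302] ext [0.0585 0.0597 0.0082] zp95 0.1329 px [281. 234.]
tcp [ 0.4906 -0.2833  0.161 ] F [-1.1  0.4  0.2] yaw x [ 0.9    0.435 -0.   ] t 3.65
[-0.01  0.01  0.93]
[array([-1.1,  0.4,  0.2])]
```

View pics/w3.png

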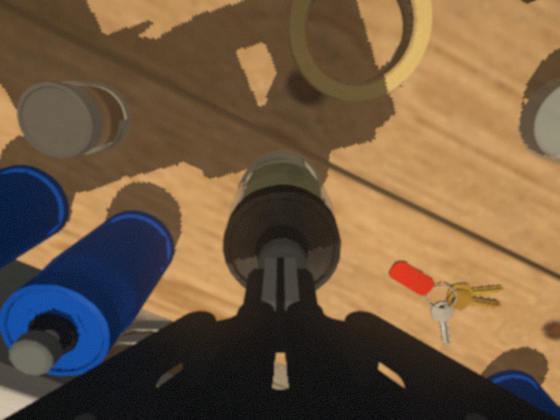

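The fingertips are centred over the cap at (282,251), with the jar upright. I'll press in small steps.

Request:
carry_out(commands=[{"offset":[0,0,0.2],"rotation":[0,0,0],"grip":1},{"offset":[0,0,0.15],"rotation":[0,0,0],"grip":1},{"offset":[0,0,0.1],"rotation":[0,0,0],"grip":1},{"offset":[0,0,0.05],"rotation":[0,0,0],"grip":1},{"offset":[0,0,0.05],"rotation":[0,0,0],"grip":1},{"offset":[0,0,0.05],"rotation":[0,0,0],"grip":1},{"offset":[0,0,0.05],"rotation":[0,0,0],"grip":1},{"offset":[0,0,0],"rotation":[0,0,0],"grip":1}])

```text
t: 4.45
tcp_pos: [0.491, -0.283, 0.1484]
tool_rot: [0.0, 0.975, 0.224, 0.0]
force: [-0.8, 0.2, 1.8]
gripper_width: 0.0
gripper_force: 1.4
```

Request:
carry_out(commands=[{"offset":[0,0,0.05],"rotation":[0,0,0],"grip":1},{"offset":[0,0,0.05],"rotation":[0,0,0],"grip":1},{"offset":[0,0,0.05],"rotation":[0,0,0],"grip":1},{"offset":[0,0,0.05],"rotation":[0,0,0],"grip":1},{"offset":[0,0,0],"rotation":[0,0,0],"grip":1},{"offset":[0,0,0],"rotation":[0,0,0],"grip":1},{"offset":[0,0,0],"rotation":[0,0,0],"grip":1},{"offset":[0,0,0],"rotation":[0,0,0],"grip":1}])

```text
t: 5.25
tcp_pos: [0.491, -0.283, 0.1443]
tool_rot: [0.0, 0.975, 0.223, 0.0]
force: [-0.2, -0.1, 1.7]
gripper_width: 0.0
gripper_force: 1.1
```

Request:
carry_out(commands=[{"offset":[0,0,0.05],"rotation":[0,0,0],"grip":1},{"offset":[0,0,0.05],"rotation":[0,0,0],"grip":1},{"offset":[0,0,0],"rotation":[0,0,0],"grip":1},{"offset":[0,0,0],"rotation":[0,0,0],"grip":1},{"offset":[0,0,0],"rotation":[0,0,0],"grip":1},{"offset":[0,0,0],"rotation":[0,0,0],"grip":1},{"offset":[0,0,0],"rotation":[0,0,0],"grip":1},{"offset":[0,0,0],"rotation":[0,0,0],"grip":1}])

```text
t: 6.05
tcp_pos: [0.491, -0.283, 0.1424]
tool_rot: [0.0, 0.975, 0.223, 0.0]
force: [0.1, 0.3, 4.4]
gripper_width: -0.0001
gripper_force: 2.4
```

```bash
python3 - <<'E'
from h import *
for i in range(4): get_image("wrist"); s=observe(); print(s["tcp_pos"],np.round(s["force"],1))
E
```

```text
[ 0.49102148 -0.28297203  0.14239119] [0.5 0.  6.3]
[ 0.49098934 -0.28296462  0.14235375] [-0.4  0.4  5.8]
[ 0.4910195  -0.28297016  0.14235364] [-0.3  0.1  5.1]
[ 0.49102475 -0.28300845  0.14237037] [0.2 0.9 4.7]
```

Request:
carry_out(commands=[{"offset":[0,0,0.05],"rotation":[0,0,0],"grip":1},{"offset":[0,0,0],"rotation":[0,0,0],"grip":1},{"offset":[0,0,0],"rotation":[0,0,0],"grip":1},{"offset":[0,0,0],"rotation":[0,0,0],"grip":1},{"offset":[0,0,0],"rotation":[0,0,0],"grip":1},{"offset":[0,0,0],"rotation":[0,0,0],"grip":1},{"offset":[0,0,0],"rotation":[0,0,0],"grip":1},{"offset":[0,0,0],"rotation":[0,0,0],"grip":1}])

```text
t: 7.05
tcp_pos: [0.491, -0.283, 0.1417]
tool_rot: [0.0, 0.975, 0.224, 0.0]
force: [0.2, 1.4, 6.0]
gripper_width: -0.0001
gripper_force: 3.5
```

Request:
carry_out(commands=[{"offset":[0,0,-0.2],"rotation":[0,0,0],"grip":1},{"offset":[0,0,-0.4],"rotation":[0,0,0],"grip":1},{"offset":[0,0,-0.6],"rotation":[0,0,0],"grip":1},{"offset":[0,0,-0.8],"rotation":[0,0,0],"grip":1},{"offset":[0,0,-0.8],"rotation":[0,0,0],"grip":1},{"offset":[0,0,-0.8],"rotation":[0,0,0],"grip":1},{"offset":[0,0,-0.8],"rotation":[0,0,0],"grip":1},{"offset":[-0.5,0.3,0],"rotation":[0,0,0],"grip":1}])

```text
t: 7.85
tcp_pos: [0.486, -0.2931, 0.232]
tool_rot: [0.002, 0.974, 0.224, 0.002]
force: [0.6, -0.1, 0.4]
gripper_width: -0.0001
gripper_force: 0.0
```

```bash
python3 - <<'E'
from h import *
p=get_image("wrist"); caps(p,(.4905,-.2836),.13); print(units((.4705,.2235,.215)))
E
```

```text
cap 887 mid [ 0.4908 -0.2834  0.1424] ext [0.0234 0.0233 0.0076] zp95 0.1446 px [270. 201.]
lid 4948 mid [ 0.4905 -0.2836  0.1298] ext [0.0649 0.0648 0.0098] zp95 0.1314 px [270. 194.]
tcp [ 0.4842 -0.2949  0.2306] F [-0.5 -1.1 -0.6] yaw x [ 0.9    0.436 -0.   ] t 7.9
[ 10.69 -23.63   0.69]
```

The tall pin is down: its cap top measures 0.144 and the jar hasn't moved. Now to the middle jar.

Request:
carry_out(commands=[{"offset":[0.42,-0.95,0],"rotation":[0,0,0],"grip":1},{"offset":[0.42,-0.95,0],"rotation":[0,0,0],"grip":1},{"offset":[0.42,-0.95,0],"rotation":[0,0,0],"grip":1},{"offset":[0.42,-0.95,0],"rotation":[0,0,0],"grip":1},{"offset":[0.42,-0.95,0],"rotation":[0,0,0],"grip":1},{"offset":[0.42,-0.95,0],"rotation":[0,0,0],"grip":1},{"offset":[0.42,-0.95,0],"rotation":[0,0,0],"grip":1},{"offset":[0.42,-0.95,0],"rotation":[0,0,0],"grip":1}])

```text
t: 8.7
tcp_pos: [0.4779, -0.1237, 0.2289]
tool_rot: [-0.001, 0.975, 0.224, -0.001]
force: [0.4, 0.4, 0.2]
gripper_width: 0.0003
gripper_force: 0.0
```

Request:
carry_out(commands=[{"offset":[0.42,-0.95,0],"rotation":[0,0,0],"grip":1},{"offset":[0.42,-0.95,0],"rotation":[0,0,0],"grip":1},{"offset":[0.42,-0.95,0],"rotation":[0,0,0],"grip":1},{"offset":[0.42,-0.95,0],"rotation":[0,0,0],"grip":1},{"offset":[0.42,-0.95,0],"rotation":[0,0,0],"grip":1},{"offset":[0.42,-0.95,0],"rotation":[0,0,0],"grip":1},{"offset":[0.42,-0.95,0],"rotation":[0,0,0],"grip":1},{"offset":[0.42,-0.95,0],"rotation":[0,0,0],"grip":1}])

```text
t: 9.5
tcp_pos: [0.4715, 0.042, 0.2289]
tool_rot: [-0.0, 0.975, 0.224, -0.001]
force: [0.1, -0.1, -0.0]
gripper_width: -0.0002
gripper_force: 0.0
```

Request:
carry_out(commands=[{"offset":[0.42,-0.95,0],"rotation":[0,0,0],"grip":1},{"offset":[0.42,-0.95,0],"rotation":[0,0,0],"grip":1},{"offset":[0.42,-0.95,0],"rotation":[0,0,0],"grip":1},{"offset":[0.42,-0.95,0],"rotation":[0,0,0],"grip":1},{"offset":[0.42,-0.95,0],"rotation":[0,0,0],"grip":1},{"offset":[0.2,-0.95,0],"rotation":[0,0,0],"grip":1},{"offset":[0,-0.5,0.3],"rotation":[0,0,0],"grip":1},{"offset":[0,0,0.4],"rotation":[0,0,0],"grip":1}])

```text
t: 10.3
tcp_pos: [0.4587, 0.1727, 0.2148]
tool_rot: [-0.0, 0.974, 0.225, -0.0]
force: [-0.4, -0.7, 0.1]
gripper_width: -0.0003
gripper_force: 0.0
```

```bash
python3 - <<'E'
from h import *
p=get_image("wrist"); cv2.imwrite("pics/w4.png",p["pixels"]); caps(p,(.4705,.2235),.10)
for b in silhouettes("middle_jar_pin_top",p): print(b["confidence"],b["position"])
print(units((.4705,.2235,.13)))
E
```

```text
cap 973 mid [0.4726 0.2217 0.1186] ext [0.0242 0.024  0.0119] zp95 0.122 px [225. 163.]
lid 5077 mid [0.4722 0.222  0.0998] ext [0.0656 0.0654 0.0088] zp95 0.1016 px [229. 156.]
0.86 [227.7, 164.3]
0.35 [228.8, 151.5]
tcp [0.4587 0.1711 0.2138] F [ 0.9 -0.7  0.2] yaw x [ 0.9    0.437 -0.004] t 10.4
[ 1.69 -2.1   4.19]
```

View pics/w4.png

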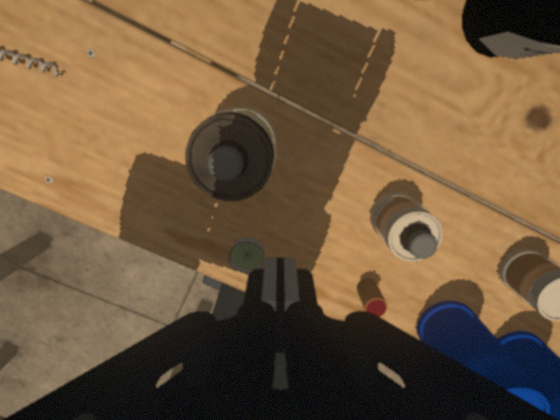

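The middle jar with its black lid and grey cap is at (228,164), and the small pinned jar is at (423,243). The cap position is (0.4724, 0.2218, 0.122), which matches the stated height.

Request:
carry_out(commands=[{"offset":[0.86,-0.99,0],"rotation":[0,0,0],"grip":1},{"offset":[0.86,-0.99,0],"rotation":[0,0,0],"grip":1},{"offset":[0,0,0.8],"rotation":[0,0,0],"grip":1},{"offset":[0,0,0.9],"rotation":[0,0,0],"grip":1},{"offset":[0,0,0.9],"rotation":[0,0,0],"grip":1},{"offset":[0,0,0.9],"rotation":[0,0,0],"grip":1},{"offset":[0,0,0.6],"rotation":[0,0,0],"grip":1},{"offset":[0,0,0],"rotation":[0,0,0],"grip":1}])

```text
t: 11.2
tcp_pos: [0.4732, 0.2208, 0.1316]
tool_rot: [0.0, 0.975, 0.223, -0.002]
force: [0.1, -0.3, 0.1]
gripper_width: -0.0001
gripper_force: 0.0
```

```bash
python3 - <<'E'
from h import *
p=get_image("wrist"); caps(p,(.4724,.2218),.10,.03); print(units((.4724,.2218,.118)))
E
```

```text
cap 887 mid [0.476  0.2231 0.1174] ext [0.0182 0.0235 0.0108] zp95 0.1214 px [276. 251.]
lid 5856 mid [0.4747 0.2218 0.1002] ext [0.0591 0.0599 0.0087] zp95 0.1029 px [277. 233.]
tcp [0.4739 0.2211 0.1326] F [ 0.1 -0.2  0.2] yaw x [ 0.9    0.435 -0.002] t 11.25
[-0.05 -0.06  0.73]
```

Request:
carry_out(commands=[{"offset":[-0.05,-0.06,0.2],"rotation":[0,0,0],"grip":1},{"offset":[0,0,0.2],"rotation":[0,0,0],"grip":1},{"offset":[0,0,0.1],"rotation":[0,0,0],"grip":1},{"offset":[0,0,0.1],"rotation":[0,0,0],"grip":1},{"offset":[0,0,0.08],"rotation":[0,0,0],"grip":1},{"offset":[0,0,0.05],"rotation":[0,0,0],"grip":1},{"offset":[0,0,0.05],"rotation":[0,0,0],"grip":1},{"offset":[0,0,0.05],"rotation":[0,0,0],"grip":1}])

```text
t: 12.05
tcp_pos: [0.4729, 0.2225, 0.1169]
tool_rot: [-0.0, 0.975, 0.224, 0.0]
force: [-0.9, 0.4, 2.6]
gripper_width: -0.0003
gripper_force: 1.4
```

Request:
carry_out(commands=[{"offset":[0,0,0.05],"rotation":[0,0,0],"grip":1},{"offset":[0,0,0.05],"rotation":[0,0,0],"grip":1},{"offset":[0,0,0.03],"rotation":[0,0,0],"grip":1},{"offset":[0,0,0],"rotation":[0,0,0],"grip":1},{"offset":[0,0,0],"rotation":[0,0,0],"grip":1},{"offset":[0,0,0],"rotation":[0,0,0],"grip":1},{"offset":[0,0,0],"rotation":[0,0,0],"grip":1},{"offset":[0,0,0],"rotation":[0,0,0],"grip":1}])

```text
t: 12.85
tcp_pos: [0.4729, 0.2225, 0.1141]
tool_rot: [-0.0, 0.975, 0.224, 0.0]
force: [-0.2, 1.0, 2.6]
gripper_width: -0.0001
gripper_force: 1.2
```

Request:
carry_out(commands=[{"offset":[0,0,0.04],"rotation":[0,0,0],"grip":1},{"offset":[0,0,0.04],"rotation":[0,0,0],"grip":1},{"offset":[0,0,0.04],"rotation":[0,0,0],"grip":1},{"offset":[0,0,0],"rotation":[0,0,0],"grip":1},{"offset":[0,0,0],"rotation":[0,0,0],"grip":1},{"offset":[0,0,0],"rotation":[0,0,0],"grip":1},{"offset":[0,0,0],"rotation":[0,0,0],"grip":1},{"offset":[0,0,0],"rotation":[0,0,0],"grip":1}])

```text
t: 13.65
tcp_pos: [0.4729, 0.2225, 0.1121]
tool_rot: [-0.0, 0.975, 0.224, 0.0]
force: [0.4, 1.0, 6.0]
gripper_width: 0.0001
gripper_force: 2.9
```

```bash
python3 - <<'E'
from h import *
for i in range(3): get_image("wrist"); s=observe(); print(s["tcp_pos"],np.round(s["force"],1))
E
```

```text
[0.47292467 0.22248572 0.11206995] [-0.4 -0.1  5.3]
[0.47294159 0.22248411 0.11208397] [-0.7  0.   6.1]
[0.47294058 0.22247222 0.11209475] [-0.3  0.3  6. ]
```

Request:
carry_out(commands=[{"offset":[0,0,0.04],"rotation":[0,0,0],"grip":1},{"offset":[0,0,0],"rotation":[0,0,0],"grip":1},{"offset":[0,0,0],"rotation":[0,0,0],"grip":1},{"offset":[0,0,0],"rotation":[0,0,0],"grip":1},{"offset":[0,0,-0.2],"rotation":[0,0,0],"grip":1},{"offset":[0,0,-0.4],"rotation":[0,0,0],"grip":1},{"offset":[0,0,-0.7],"rotation":[0,0,0],"grip":1},{"offset":[0,0,-0.9],"rotation":[0,0,0],"grip":1}])

```text
t: 14.6
tcp_pos: [0.4716, 0.222, 0.1546]
tool_rot: [0.0, 0.975, 0.224, -0.002]
force: [0.7, -0.8, -0.2]
gripper_width: 0.0003
gripper_force: 0.0
```

Request:
carry_out(commands=[{"offset":[0,0,-0.9],"rotation":[0,0,0],"grip":1},{"offset":[0,0,-0.9],"rotation":[0,0,0],"grip":1},{"offset":[-0.3,0.3,0],"rotation":[0,0,0],"grip":1},{"offset":[-0.6,0.6,0],"rotation":[0,0,0],"grip":1},{"offset":[0,0,0],"rotation":[0,0,0],"grip":1},{"offset":[0,0,0],"rotation":[0,0,0],"grip":1},{"offset":[0,0,0],"rotation":[0,0,0],"grip":1},{"offset":[0,0,0],"rotation":[0,0,0],"grip":1}])

```text
t: 15.4
tcp_pos: [0.4644, 0.1984, 0.1905]
tool_rot: [-0.0, 0.975, 0.223, -0.0]
force: [-0.2, 0.5, 0.3]
gripper_width: 0.0
gripper_force: 0.0
```

```bash
python3 - <<'E'
from h import *
p=get_image("wrist"); caps(p,(.4724,.2218),.10); print(units((.455,.04,.18)))
E
```

```text
cap 1003 mid [0.4725 0.2222 0.1123] ext [0.0235 0.0238 0.0074] zp95 0.1147 px [253. 193.]
lid 5778 mid [0.4723 0.2221 0.0998] ext [0.066  0.0652 0.01  ] zp95 0.1012 px [254. 185.]
tcp [0.4644 0.1985 0.1906] F [-0.1  0.2 -0.3] yaw x [ 0.9    0.436 -0.   ] t 15.45
[-3.88  6.93  0.53]
```

The middle pin is down (cap top 0.114, jar unmoved). On to the small jar.

Request:
carry_out(commands=[{"offset":[-0.5,0.9,0],"rotation":[0,0,0],"grip":1},{"offset":[-0.5,0.9,0],"rotation":[0,0,0],"grip":1},{"offset":[-0.5,0.9,0],"rotation":[0,0,0],"grip":1},{"offset":[-0.5,0.9,0],"rotation":[0,0,0],"grip":1},{"offset":[-0.5,0.9,0],"rotation":[0,0,0],"grip":1},{"offset":[-0.5,0.9,0],"rotation":[0,0,0],"grip":1},{"offset":[-0.5,0.9,0.1],"rotation":[0,0,0],"grip":1},{"offset":[-0.4,0.6,0.4],"rotation":[0,0,0],"grip":1}])

```text
t: 16.25
tcp_pos: [0.4554, 0.0391, 0.1814]
tool_rot: [0.001, 0.975, 0.223, 0.001]
force: [1.0, -0.1, 0.5]
gripper_width: -0.0001
gripper_force: 0.0
```

```bash
python3 - <<'E'
from h import *
p=get_image("wrist"); cv2.imwrite("pics/w5.png",p["pixels"]); caps(p,(.4715,.0475),.066)
for o in("small_jar_pin_top","plain_jar"):
  for b in silhouettes(o,p): print(o,b["confidence"],b["position"])
print(units((.4715,.0475,.10)))
E
```

```text
cap 915 mid [0.4736 0.0442 0.0844] ext [0.0239 0.0241 0.0108] zp95 0.0879 px [284. 185.]
lid 2282 mid [0.4732 0.0438 0.0661] ext [0.0493 0.0489 0.0088] zp95 0.0689 px [284. 176.]
small_jar_pin_top 0.68 [286.1, 186.0]
plain_jar 0.77 [453.3, 238.5]
tcp [0.4541 0.0399 0.1806] F [ 0.2  0.5 -0.3] yaw x [ 0.901  0.434 -0.001] t 16.4
[0.95 0.04 4.03]
```

View pics/w5.png

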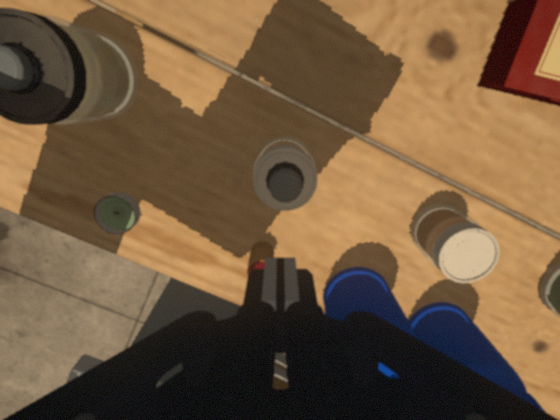

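The small pinned jar is at (286,186) and the plain jar at (465,253). A blue look-alike is near the right finger, so I'll check its clearance before going lower.

Request:
carry_out(commands=[{"offset":[0.48,0.12,0],"rotation":[0,0,0],"grip":1},{"offset":[0.48,0.12,0],"rotation":[0,0,0],"grip":1},{"offset":[0,0,0.5],"rotation":[0,0,0],"grip":1},{"offset":[0,0,0.7],"rotation":[0,0,0],"grip":1},{"offset":[0,0,0.7],"rotation":[0,0,0],"grip":1},{"offset":[0,0,0.6],"rotation":[0,0,0],"grip":1},{"offset":[0,0,0.2],"rotation":[0,0,0],"grip":1},{"offset":[0,0,0],"rotation":[0,0,0],"grip":1}])

```text
t: 17.2
tcp_pos: [0.4732, 0.0447, 0.1261]
tool_rot: [-0.0, 0.975, 0.224, -0.001]
force: [0.6, 0.7, 0.1]
gripper_width: -0.0002
gripper_force: 0.0
```

```bash
python3 - <<'E'
from h import *
for n in("scene","top","wrist"):
    p=get_image(n); im=p["pixels"].astype(int); v,u=np.nonzero((im[...,0]>im[...,2]+50)&(im[...,0]>70)&(p["range_z"]>0))
    w=world(p,u,v); m=(w[:,1]>-.3)&(w[:,1]<.1)&(w[:,2]>.03)
    w=w[m]
    if len(w): 
        d=np.hypot(w[:,0]-.4735,w[:,1]-.044); i=np.argsort(d)[len(d)//50]; print(n,len(w),"nearest blue",d[i].round(3),w[i].round(3),"max",w.max(0).round(3))
caps(p,(.4735,.044),.066); print(units((.4735,.044,.0975)))
E
```

```text
scene 29 nearest blue 0.26 [ 0.349 -0.184  0.132] max [ 0.379 -0.184  0.132]
top 601 nearest blue 0.144 [ 0.372 -0.058  0.13 ] max [ 0.413 -0.055  0.153]
wrist 1 nearest blue 0.234 [ 0.417 -0.183  0.031] max [ 0.417 -0.183  0.031]
cap 1316 mid [0.4745 0.0443 0.084 ] ext [0.0238 0.0238 0.0115] zp95 0.0878 px [280. 238.]
lid 2991 mid [0.4741 0.0437 0.0662] ext [0.0491 0.0491 0.0085] zp95 0.0692 px [280. 220.]
tcp [0.4741 0.0443 0.1272] F [ 0.2 -0.6  0.4] yaw x [0.9   0.436 0.001] t 17.35
[-0.04  0.    1.49]
```

The nearest blue edge is 144 mm away, so it's clear. The cap is centred at (0.4743, 0.0441).

Request:
carry_out(commands=[{"offset":[0,0,0.5],"rotation":[0,0,0],"grip":1},{"offset":[0,0,0.5],"rotation":[0,0,0],"grip":1},{"offset":[0,0,0.4],"rotation":[0,0,0],"grip":1},{"offset":[0,0,0.3],"rotation":[0,0,0],"grip":1},{"offset":[0,0,0.1],"rotation":[0,0,0],"grip":1},{"offset":[0,0,0.05],"rotation":[0,0,0],"grip":1},{"offset":[0,0,0.05],"rotation":[0,0,0],"grip":1},{"offset":[0,0,0.05],"rotation":[0,0,0],"grip":1}])

```text
t: 18.15
tcp_pos: [0.4739, 0.0442, 0.0881]
tool_rot: [0.0, 0.975, 0.224, 0.0]
force: [-1.1, -0.5, 0.4]
gripper_width: -0.0004
gripper_force: 0.0
```

Request:
carry_out(commands=[{"offset":[0,0,0.05],"rotation":[0,0,0],"grip":1},{"offset":[0,0,0.05],"rotation":[0,0,0],"grip":1},{"offset":[0,0,0.05],"rotation":[0,0,0],"grip":1},{"offset":[0,0,0.05],"rotation":[0,0,0],"grip":1},{"offset":[0,0,0.05],"rotation":[0,0,0],"grip":1},{"offset":[0,0,0],"rotation":[0,0,0],"grip":1},{"offset":[0,0,0],"rotation":[0,0,0],"grip":1},{"offset":[0,0,0],"rotation":[0,0,0],"grip":1}])

```text
t: 18.95
tcp_pos: [0.4739, 0.0442, 0.083]
tool_rot: [0.0, 0.975, 0.223, 0.0]
force: [0.4, -0.2, 2.7]
gripper_width: 0.0001
gripper_force: 1.3
```

Next, to about 0.078.

Request:
carry_out(commands=[{"offset":[0,0,0.05],"rotation":[0,0,0],"grip":1},{"offset":[0,0,0.05],"rotation":[0,0,0],"grip":1},{"offset":[0,0,0.05],"rotation":[0,0,0],"grip":1},{"offset":[0,0,0.05],"rotation":[0,0,0],"grip":1},{"offset":[0,0,0.03],"rotation":[0,0,0],"grip":1},{"offset":[0,0,0],"rotation":[0,0,0],"grip":1},{"offset":[0,0,0],"rotation":[0,0,0],"grip":1},{"offset":[0,0,0],"rotation":[0,0,0],"grip":1}])

```text
t: 19.75
tcp_pos: [0.4739, 0.0442, 0.0785]
tool_rot: [0.0, 0.975, 0.223, 0.0]
force: [0.5, 0.1, 4.7]
gripper_width: -0.0001
gripper_force: 2.3
```

```bash
python3 - <<'E'
from h import *
for i in range(3): get_image("wrist"); s=observe(); print(s["tcp_pos"],np.round(s["force"],1))
E
```

```text
[0.47389957 0.04419621 0.07845247] [0.4 0.8 5.2]
[0.47383254 0.04422107 0.07841235] [0.  0.  4.4]
[0.47387574 0.04418968 0.07840955] [ 0.2 -0.8  3.8]
```

Request:
carry_out(commands=[{"offset":[0,0,0.05],"rotation":[0,0,0],"grip":1},{"offset":[0,0,0],"rotation":[0,0,0],"grip":1},{"offset":[0,0,0],"rotation":[0,0,0],"grip":1},{"offset":[0,0,0],"rotation":[0,0,0],"grip":1},{"offset":[0,0,0],"rotation":[0,0,0],"grip":1},{"offset":[0,0,0],"rotation":[0,0,0],"grip":1},{"offset":[0,0,0],"rotation":[0,0,0],"grip":1},{"offset":[0,0,0],"rotation":[0,0,0],"grip":1}])

```text
t: 20.7
tcp_pos: [0.4739, 0.0442, 0.0776]
tool_rot: [0.0, 0.975, 0.224, 0.0]
force: [0.2, 0.1, 7.5]
gripper_width: 0.0001
gripper_force: 3.5
```

Request:
carry_out(commands=[{"offset":[0,0,-0.2],"rotation":[0,0,0],"grip":1},{"offset":[0,0,-0.4],"rotation":[0,0,0],"grip":1},{"offset":[0,0,-0.7],"rotation":[0,0,0],"grip":1},{"offset":[0,0,-0.9],"rotation":[0,0,0],"grip":1},{"offset":[0,0,-0.9],"rotation":[0,0,0],"grip":1},{"offset":[0,0,-0.9],"rotation":[0,0,0],"grip":1},{"offset":[0,0,-0.9],"rotation":[0,0,0],"grip":1},{"offset":[0,0,-0.5],"rotation":[0,0,0],"grip":1}])

```text
t: 21.5
tcp_pos: [0.4735, 0.0443, 0.1865]
tool_rot: [0.0, 0.975, 0.224, 0.0]
force: [-0.1, 1.0, -0.5]
gripper_width: -0.0002
gripper_force: 0.0
```

```bash
python3 - <<'E'
from h import *
p=get_image("wrist"); caps(p,(.474,.044),.066)
for n in("scene","top"):
    p=get_image(n)
    for k,xy,l in(("tall",(.4905,-.2836),.13),("mid",(.4724,.222),.1)): print(n,k); caps(p,xy,l)
print(units((.47,.044,.2)))
cv2.imwrite("pics/s9.png",cv2.resize(get_image("scene")["pixels"][110:340,140:440],(780,598)))
E
```

```text
cap 759 mid [0.4735 0.0441 0.0783] ext [0.0236 0.0238 0.0075] zp95 0.0806 px [280. 205.]
lid 2126 mid [0.4732 0.0438 0.066 ] ext [0.0495 0.0488 0.0099] zp95 0.0689 px [280. 198.]
scene tall
scene mid
cap 36 mid [0.4715 0.2238 0.1127] ext [0.0234 0.0229 0.0096] zp95 0.116 px [214. 273.]
lid 174 mid [0.4698 0.2242 0.1004] ext [0.0675 0.0642 0.0092] zp95 0.1043 px [215. 277.]
top tall
cap 22 mid [ 0.4879 -0.2878  0.1439] ext [0.0321 0.0426 0.0123] zp95 0.1481 px [314. 218.]
lid 108 mid [ 0.4885 -0.284   0.1307] ext [0.0661 0.0635 0.0096] zp95 0.1351 px [314. 220.]
top mid
cap 26 mid [0.4725 0.2177 0.1137] ext [0.034  0.0513 0.0099] zp95 0.1179 px [204. 189.]
lid 87 mid [0.4707 0.2196 0.101 ] ext [0.0678 0.0647 0.0097] zp95 0.1056 px [204. 191.]
tcp [0.4735 0.0442 0.1855] F [-0.1 -1.2 -0.3] yaw x [0.9   0.436 0.   ] t 21.65
[-0.16 -0.07 -0.72]
```

View pics/s9.png

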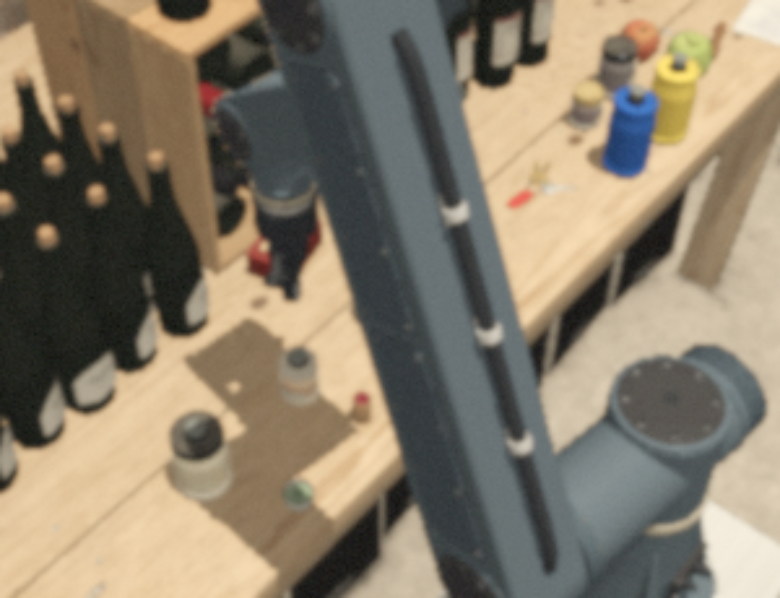

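The scene view shows the middle jar (crop 200,450) and small jar (298,375) upright and in place, with the arm clear. All three caps measure fully down.

```bash
python3 -c "
from cell import *
print(sign_off())"
```

```text
the job is handed in; nothing more can be done
None
```

I pressed the three vent pins fully down in the order tall, middle, small, each with at most about 8 N; the pressed jars stayed upright where they stood, nothing else was touched, and the job was handed in at about 22 s.

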